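# Loupe check of a tape-deck bearing

## Robot

A 6-joint arm with a two-finger parallel gripper is mounted at the origin on the work surface. World frame = base frame: x ahead of the robot, y to its left, z up, the work surface at z = 0. Lengths are in mm, angles in rad, forces in N, time in s.
With the tool pointing down it reaches from about 275 to 750 mm from the base axis. Payload 10.2 kg.
Tool frame: the origin (TCP) lies midway between the tips of the shut fingers; the grasp point (between the pads) lies 19 mm behind it; z points along the fingers, y is the line along which they close (so a half turn about z gives the same grasp; the last joint's range is limited). The gripper opens to 85 mm and grips with 20 to 120 N. Pads are 22 mm wide; open, the fingers measure 114 mm over their backs; the gripper's body (76 mm by 85 mm) begins 54 mm behind the grasp point. The pads swing forward as they close: fully open they stand 13 mm farther back than shut.
Start: joints at [-1.401, 0.313, 1.498, -0, 1.331, -0.223], TCP at [200.946, -485.028, 231.294] pointing down, gripper open.
Joint ranges: [-2.94, 2.94], [-0.97, 2.17], [0.19, 2.56], [-1.23, 4.37], [0.02, 3.11], [-2.88, 2.88]. Speed limits (rad/s): [2.39, 2.39, 3.01, 3.14, 3.14, 3.14].

## Interface

Orientations are given as a unit quaternion [x, y, z, w].
In Python, from workcell import read_state, viewer, bot gives the robot as it stands. The module is installed in compiled form; this text tells all that it offers.
- The arm moves only by the tool move_arm, never from a script. Its argument "series" is a list of rows, each a list of 2 entries, a list of its own where there are three numbers: the shift along the tool's x, y, z in m, then the turn, a rotation vector about the tool's x, y, z in rad. In form: [[[x, y, z], [rx, ry, rz]], ...]. A call has exactly 10 rows; each row shifts and turns the commanded pose from where the row before left it, along the tool's axes as they then stand; what a row does not reach is not made up. A row lasts 1/12 s, in which the tool goes at most 41.7 mm and 7.16 degrees, less where a joint would pass 70% of its speed; a pose out of reach is approached as far as the arm can. A call is refused whole if a number of a shift passes 0.0417 or a number of a turn 0.125, either way. A call with a gripper value outside its range is refused whole. "hand" is the finger opening in m, from 0 to 0.0854, set as the call begins (left out, the last holds). The fingers move at their own pace and stop on an object; the grip force is fixed at half the most. Time passes only in rows, so rows that do not move let the fingers close, or fill a call up. It gives the time, the measured TCP pose, the force, the opening and the grip force at its end, in the units of the state.
- read_state(): the state, without advancing time (a new reading comes with each control period).
- viewer.grab_frame(name): name is "scene" or "side" or "wrist"; returns a dict with "pixels" (420x560x3 uint8, red, green, blue), "camera_matrix" (3x3 intrinsics, pixels), "distortion" ([k1, k2, p1, p2, k3] as OpenCV has them; the pictures are not rectified), "view" (4x4, takes a point from world to camera coordinates). Camera axes: x right, y down, z forward; pixel columns grow to the right and rows downward; lengths in mm; the calibration is good to about 2 mm. A picture is of the moment at which its call begins. There is no depth.
- bot.job_done(): hands the job in; it is judged then, once.
The state is a dict: "time_s": time; "qpos": joint angles; "qd": joint speeds; "joint_torque": joint torques, N m; "position": TCP position; "tool_rot": TCP orientation; "force": force on the tool from outside, world axes, zero at the start; "moment": the same for the moment, N m; "width": opening from 0.0 (shut) to 1.0 (fully open); "grasp_force": force on a finger pad.
Only numpy, scipy, OpenCV 4.12 (cv2) and the standard library are available. Lean on these libraries where they do the work, as an engineer would, in place of code of your own. Each camera call takes 0.05 s, during which the arm holds its last target. There are 200 camera calls.

## Task

Pull the adjusting driver straight up out of the bearing in the tape mechanism and stand it, blade down, in the narrow steel tool cup. Then pick the loupe up by its handle and hold it level and still with its lens centred over that bearing, at the focal height marked by the disc on the gauge post (lens at the same height as the disc), and finish while still holding it there. Do not knock the loupe against the mechanism, shift the disc, or disturb the other things on the bench.

Things in the scene. Friction and masses are not known exactly. Their poses are not given: they have to be found in the camera images.
- mechanism: Fixed aluminium tape mechanism, a flat block 170 x 120 x 32 mm high with low wheels on top (none higher than 50 mm above the bench); origin at the centre of its underside, x along its long side, z up. The gauge post stands on it at x = +66, y = +44 mm: 8 mm thick, top 144 mm above the bench. The mechanism's yaw stays within 0.4 rad.
- bearing (a point): Mouth of the bearing, a blind upright hole about 10 mm across and 24 mm deep in the middle of the mechanism's top face, 32 mm above the bench. The driver starts standing in it; the loupe is to be centred over this point.
- focus_mark (a point): Centre of the focal-height disc on the gauge post: a level dark steel disc 26 mm across and 5 mm thick, with a brass nut 14 mm across and 8 mm high on top of it; the point is the disc's mid-thickness, on the post axis, somewhere from 85 to 125 mm above the bench. It stays where it is set by friction. Its height is the height wanted for the lens.
- driver: Adjusting driver, 125 mm long, 60 g (about 40 to 85 g): a steel blade 8 mm round and 52 mm long below, a grey round handle 14 mm thick and 73 mm long above. Origin at the tip of the blade on the axis, z from blade to handle. It starts upright in the bearing with its tip at the bottom of the hole (8 mm above the bench), handle from 60 to 133 mm above the bench.
- driver_foot (a point): Tip of the driver's blade (the driver's origin).
- driver_grip (a point): Point on the driver's axis in the handle, 100 mm above the tip: a good place to grip it.
- tool_cup: Loose upright round steel tool cup, empty: 40 mm across outside, 32 mm inside, rim 85 mm above the bench, inner floor 8 mm up, on a round foot plate 70 mm across and 7 mm thick; 400 g. Origin at the centre of its underside, z up.
- loupe: Loupe lying flat on the bench, 100 g (about 80 to 130 g): a round aluminium lens frame 56 mm across and 14 mm thick holding a clear lens, with a straight bar handle 14 mm wide and 20 mm high from 27 to 119 mm from the lens centre along -x, its underside flush with the frame's. Origin at the underside, below the lens centre; z is up, square to the lens. Its centre of mass lies in the handle about 47 mm from the lens centre.
- loupe_lens (a point): Centre of the lens, 7 mm above the loupe's origin.
- loupe_grip (a point): Point in the handle 55 mm from the lens centre (x = -55 mm) and 10 mm above its underside: a good place to grip it, fingers closing across the 14 mm width.
- cassette: Bystander: tape cassette, 64 x 100 x 9 mm, lying flat; origin at the centre of its underside.
- flywheel: Bystander: brass flywheel 34 mm across with a short spindle, 22 mm high; origin at the centre of its underside.
- idler: Bystander: white plastic idler wheel 32 mm across, 12 mm high; origin at the centre of its underside.
- screwdriver: Bystander: ordinary screwdriver lying on the bench along its x axis.
- cleaner: Bystander: closed white bottle 44 mm across, 110 mm high; origin at the centre of its underside.
- mug: Bystander: white coffee mug 80 mm across, 90 mm high; origin at the centre of its underside.
- screw_dish: Bystander: low steel dish 50 mm across, 20 mm high; origin at the centre of its underside.
There are look-alikes about, which are no part of the job. Of the things like the loupe, leave any that is pink or red; of the rest the larger one is meant.

How it is judged:
By the outcome, as a careful person would: the job done as asked, in the order asked, and still so for the second after the job is handed in, while the arm keeps its last pose, push and grip.
It also fails if it takes over 64 s, if anything falls off the work surface, if the arm or the gripper's body presses on something with over 40 N, if the wrist force passes 120 N, or if a joint passes its speed limit or range.

## Working session

There is one attempt and no reset: what is moved stays moved. The work goes in short steps, Python scripts to look and compute and a tool call to move; the robot and the scene stay as the last step left them, time stands still between calls to the robot, and variables do not carry over. Pictures are saved under pics/ and viewed, at most 10 in all, crops included, and the job is handed in when it is done.

Besides the shell and the picture viewer there is one more tool, called after "Emit:" as name(argument=value, ...), one argument or row to a line, values as JSON. move_arm: Moves the arm, as the interface text tells. Its arguments: {"type":"object","properties":{"series":{"type":"array","items":{"type":"array"}},"hand":{"type":"number"}},"required":["series"]}

```bash
mkdir -p pics; cat > h.py <<'E'
import numpy as np,cv2,pickle
from workcell import read_state,viewer,bot
def grab(n,f=None):
    d=viewer.grab_frame(n)
    d={k:np.array(v) for k,v in d.items()}
    if f:
        cv2.imwrite(f'pics/{f}.png',d['pixels'][:,:,::-1]); pickle.dump(d,open(f'pics/{f}.pkl','wb'))
    return d
def load(f): return pickle.load(open(f'pics/{f}.pkl','rb'))
def ray(d,px):
    p=cv2.undistortPoints(np.array([[px]],float),d['camera_matrix'].astype(float),d['distortion'].astype(float))[0,0]
    R=d['view'][:3,:3];t=d['view'][:3,3]
    return -R.T@t, R.T@np.array([p[0],p[1],1])
def atz(d,px,z):
    c,v=ray(d,px); return (c+v*(z-c[2])/v[2]).round(1)
def proj(d,P):
    P=np.atleast_2d(np.array(P,float))
    r,_=cv2.Rodrigues(d['view'][:3,:3].astype(float))
    return cv2.projectPoints(P,r,d['view'][:3,3].astype(float),d['camera_matrix'].astype(float),d['distortion'].astype(float))[0][:,0].round(1)
E
python3 - <<'E'
from h import *
for n in("scene","side","wrist"):
    d=grab(n,n+'0'); print(n,(-d['view'][:3,:3].T@d['view'][:3,3]).round(),d['view'][2,:3].round(2))
s=read_state();print(s)
a=cv2.imread('pics/scene0.png');b=cv2.imread('pics/side0.png')
E
```

```text
scene [1247. -699.  845.] [-0.56  0.55 -0.62]
side [ 316.  763. 1102.] [ 0.22 -0.6  -0.77]
wrist [ 277. -453.  373.] [-0.3  -0.12 -0.95]
{'time_s': 0.15, 'qpos': array([-1.40142500e+00,  3.13308733e-01,  1.49820287e+00,  3.57639236e-06,
        1.33101293e+00, -2.23427315e-01]), 'qd': array([ 4.35090469e-05, -3.70666999e-04, -2.28880494e-03, -1.34805256e-04,
        1.12482599e-03,  1.12230153e-03]), 'joint_torque': array([ 1.82617452e-03, -4.12370360e+01, -2.59796047e+01, -1.68010952e-04,
        3.23673346e-03,  2.23870433e-05]), 'position': array([ 200.903118  , -484.84920799,  230.89553845]), 'tool_rot': array([ 9.80775544e-01,  1.95138707e-01,  1.43279822e-05, -4.65718810e-04]), 'force': array([1.08050326, 0.2613215 , 0.69541085]), 'moment': array([0.05684646, 0.00188513, 0.01183609]), 'grasp_force': 0.0, 'width': 0.9980779732214583}
```

View pics/scene0.png

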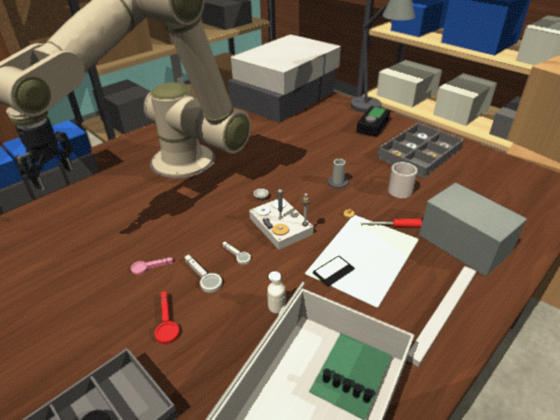

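View pics/side0.png

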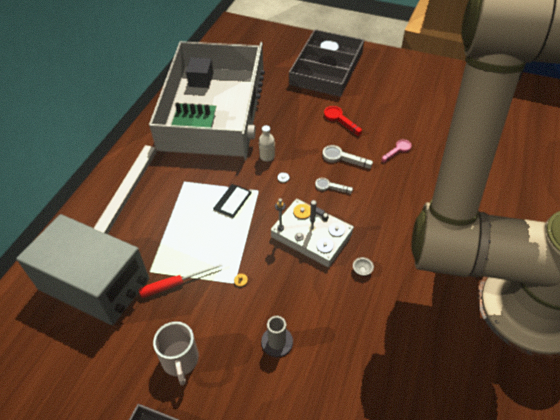

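Like the loupe, in the scene view: pink (150,266), red (167,318), large grey (205,275) and small grey (238,253). Leaving out pink and red, the larger grey one fits. It is at (335,155) in the side view. I'll confirm it in an enlarged crop.

```bash
python3 - <<'E'
import cv2
a=cv2.imread('pics/scene0.png')[155:305,175:375]; cv2.imwrite('pics/c1.png',cv2.resize(a,None,fx=4,fy=4,interpolation=cv2.INTER_CUBIC))
a=cv2.imread('pics/side0.png')[140:290,260:395]; b=cv2.imread('pics/side0.png')[305:365,250:310]
a=cv2.resize(a,None,fx=4,fy=4,interpolation=cv2.INTER_CUBIC);b=cv2.resize(b,None,fx=4,fy=4,interpolation=cv2.INTER_CUBIC)
import numpy as np
o=np.zeros((600,780,3),np.uint8);o[:,:540]=a;o[:240,540:]=b;cv2.imwrite('pics/c2.png',o)
E
```

```text
(no output)
```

View pics/c1.png

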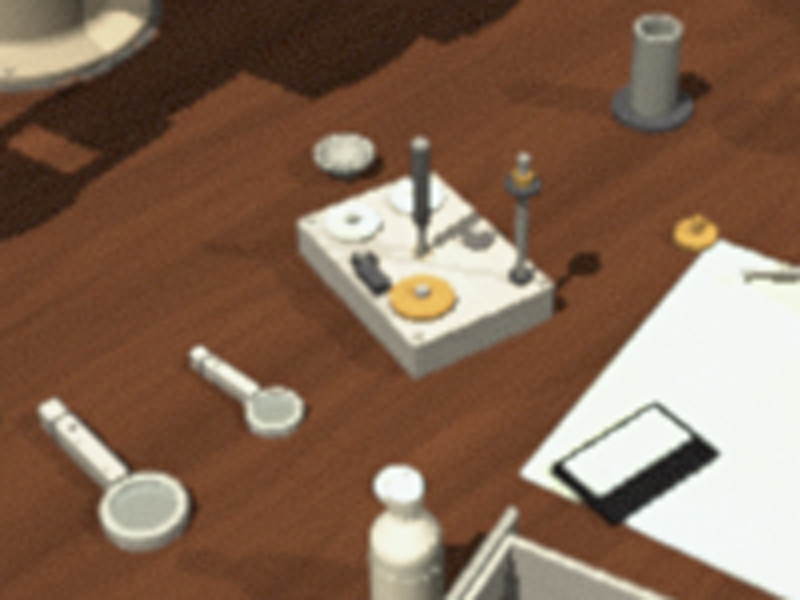

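View pics/c2.png

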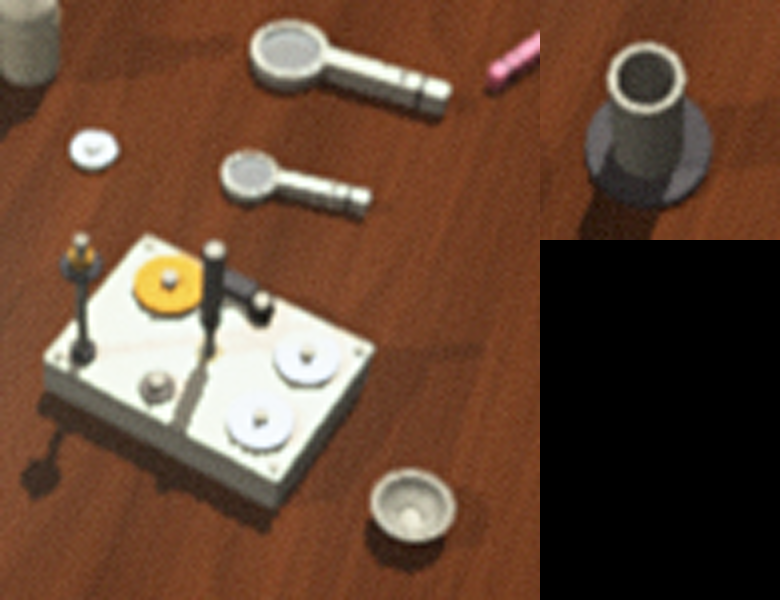

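The crops confirm it: the large grey loupe has its lens at c1 (146,507), clearly bigger than the small grey one at (274,410). Driver top is at c1 (420,144), gauge disc at (522,184) and cup rim at (659,30).

```bash
cat >> h.py <<'E'
def tri(*dp):
    A=np.zeros((3,3));b=np.zeros(3);L=[]
    for d,p in dp:
        c,v=ray(d,p);v=v/np.linalg.norm(v);M=np.eye(3)-np.outer(v,v);A+=M;b+=M@c;L.append((M,c))
    X=np.linalg.solve(A,b);return X.round(1),[round(float(np.linalg.norm(M@(X-c))),1) for M,c in L]
E
python3 - <<'E'
from h import *
S=load('scene0');D=load('side0')
s=lambda u,v:(175+(u-1.5)/4,155+(v-1.5)/4)
e=lambda u,v:(260+(u-1.5)/4,140+(v-1.5)/4)
f=lambda u,v:(250+(u-541.5)/4,305+(v-1.5)/4)
for n,a,b,z in [('drvtop',s(420,144),e(214,246),133),('bearing',s(423,256),e(207,352),32),('lens',s(145,504),e(288,51),14),('hend',s(52,407),e(445,88),20),
 ('cup',s(659,30),f(646,78),85),('disc',s(522,184),e(81,264),None),('posttop',s(523,157),e(81,238),144),('c1',s(435,172),e(374,348),32),('c2',s(552,290),e(45,360),32),('x',s(415,350),e(147,236),32),('y',s(299,230),e(278,486),32)]:
    if n=='c1': pass
    print(n,tri((S,a),(D,b)) , atz(S,a,z) if z else '',atz(D,b,z) if z else '')
E
```

```text
drvtop (array([542.1, -15.4, 134.9]), [1.0, 1.0]) [541.2 -13.3 133. ] [541.8 -17.7 133. ]
bearing (array([542.6, -15. ,  30.9]), [1.0, 1.0]) [544.4 -15.6  32. ] [541.6 -15.   32. ]
lens (array([ 578.1, -306. ,   13.9]), [0.1, 0.1]) [ 578.2 -306.1   14. ] [ 578.2 -305.8   14. ]
hend (array([ 463.4, -300.3,   20.5]), [2.4, 2.4]) [ 465.6 -299.3   20. ] [ 461.9 -303.1   20. ]
cup (array([519.8, 288.1,  83.6]), [1.3, 1.3]) [522.3 286.8  85. ] [518.4 288.   85. ]
disc (array([614.9,  14. , 121.1]), [0.5, 0.5])  
posttop (array([614.9,  13.9, 144.9]), [0.8, 0.8]) [614.8  15.1 144. ] [614.6  12.6 144. ]
c1 (array([472.5,  12.2,  77.6]), [43.8, 43.8]) [476.8  65.3  32. ] [444.  -54.6  32. ]
c2 (array([636.7,  24.9,  28.9]), [1.0, 1.0]) [640.   22.6  32. ] [635.   26.4  32. ]
x (array([611. , -92. ,  30.4]), [1.5, 1.5]) [613.8 -92.6  32. ] [609.4 -91.8  32. ]
y (array([446.2,  -2.1, -21. ]), [42.8, 42.8]) [454.  -59.7  32. ] [469.4  65.4  32. ]
```

Emit:
move_arm(
  series=[
    [[0.01,-0.006,0],[0,0,0]],
    [[0.02,-0.012,0],[0,0,0]],
    [[0.028,-0.017,0],[0,0,0]],
    [[0.028,-0.017,0],[0,0,0]],
    [[0.028,-0.017,0],[0,0,0]],
    [[0.028,-0.017,0],[0,0,0]],
    [[0.028,-0.017,0],[0,0,0]],
    [[0.028,-0.017,0],[0,0,0]],
    [[0.028,-0.017,0],[0,0,0]],
    [[0.028,-0.017,0],[0,0,0]],
  ],
  hand=0.05,
)

```text
time_s: 0.98
position: [377.3, -243.3, 231.3]
tool_rot: [0.981, 0.195, 0.0, -0.0]
force: [-0.7, -0.5, 1.2]
width: 0.586
grasp_force: 0.0
```

Emit:
move_arm(
  series=[
    [[0.028,-0.017,0],[0,0,0]],
    [[0.028,-0.017,0],[0,0,0]],
    [[0.028,-0.017,0],[0,0,0]],
    [[0.028,-0.017,0],[0,0,0]],
    [[0.028,-0.017,0],[0,0,0]],
    [[0.028,-0.017,0],[0,0,0]],
    [[0.028,-0.017,0],[0,0,0]],
    [[0.028,-0.017,0],[0,0,0]],
    [[0.017,-0.013,0],[0,0,0]],
    [[0,0,0],[0,0,0]],
  ],
)

```text
time_s: 1.82
position: [543.0, -11.7, 230.9]
tool_rot: [0.98, 0.197, -0.0, -0.001]
force: [-0.9, -0.4, -0.1]
width: 0.588
grasp_force: 0.0
```

```bash
python3 - <<'E'
from h import *
s=read_state();print(s['position'],s['tool_rot'],s['width'],s['time_s'])
d=grab('wrist','w1'); i=cv2.imread('pics/w1.png');cv2.imwrite('pics/w1b.png',cv2.resize(i,(800,600),interpolation=cv2.INTER_CUBIC))
print(proj(d,[[542.3,-15.2,134],[542.3,-15.2,32],[615,14,121],[615,14,144]])*800/560)
E
```

```text
[543.04201471 -11.7263731  230.86499213] [ 9.80389845e-01  1.97067059e-01 -2.50189829e-06 -5.71403155e-04] 0.5883083437101995 1.8167
[[403.         311.        ]
 [401.42857143 268.57142857]
 [405.57142857 168.57142857]
 [406.28571429 169.85714286]]
```

View pics/w1b.png

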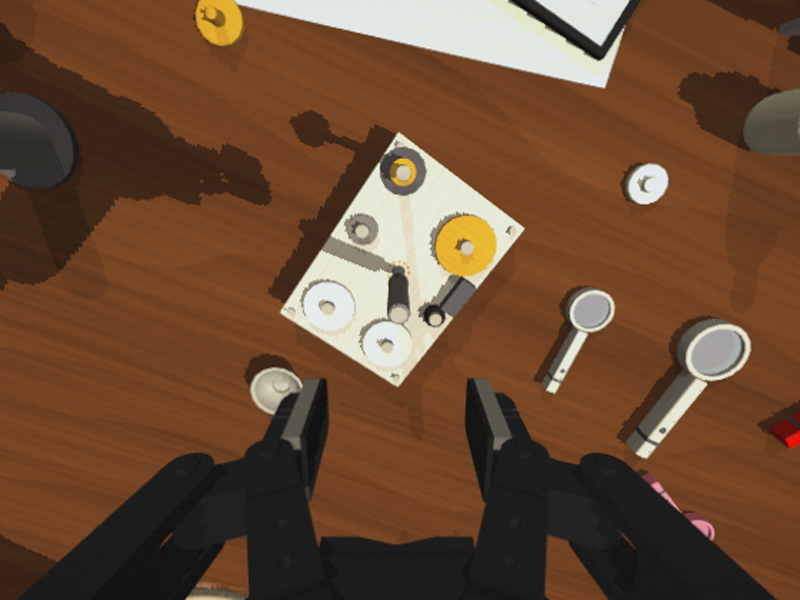

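The wrist view shows the driver's top at (399,314), the bearing at (399,270), the post top at (403,173) and the big loupe's lens at (714,350). Now I'll refine the positions.

```bash
python3 - <<'E'
from h import *
d=load('w1');k=.7
for n,p,z in[('top',(399,314),133),('bear',(399,270),32),('post',(403,173),144),('lens',(714,349),14),('hend',(645,447),20),('lens2',(591,310),10),('hend2',(552,386),15),('pinkhandle',(650,482),8)]:
    print(n,atz(d,(p[0]*k,p[1]*k),z))
E
```

```text
top [539.3 -13.9 133. ]
bear [540.5 -13.9  32. ]
post [613.   14.9 144. ]
lens [ 577.7 -301.6   14. ]
hend [ 468.6 -297.5   20. ]
lens2 [ 567.1 -185.2   10. ]
hend2 [ 489.9 -187.8   15. ]
pinkhandle [ 429.7 -335.8    8. ]
```

Emit:
move_arm(
  series=[
    [[-0.003,0.002,0.01],[0,0,0]],
    [[0,0,0.016],[0,0,0]],
    [[0,0,0.016],[0,0,0]],
    [[0,0,0.016],[0,0,0]],
    [[0,0,0.016],[0,0,0]],
    [[0,0,0.016],[0,0,0]],
    [[0,0,0.016],[0,0,0]],
    [[0,0,0.016],[0,0,0]],
    [[0,0,0.012],[0,0,0]],
    [[0,0,0.006],[0,0,0]],
  ],
)

```text
time_s: 2.7
position: [539.0, -19.0, 90.0]
tool_rot: [0.981, 0.195, -0.001, -0.0]
force: [0.1, 0.1, -0.4]
width: 0.584
grasp_force: 0.0
```

Emit:
move_arm(
  series=[
    [[0,0,0],[0,0,0]],
    [[0,0,0],[0,0,0]],
    [[0,0,0],[0,0,0]],
    [[0,0,0],[0,0,0]],
    [[0,0,0],[0,0,0]],
    [[0,0,0],[0,0,0]],
    [[0,0,0],[0,0,0]],
    [[0,0,0],[0,0,0]],
    [[0,0,0],[0,0,0]],
    [[0,0,0],[0,0,0]],
  ],
  hand=0.0,
)

```text
time_s: 3.53
position: [540.0, -17.6, 92.3]
tool_rot: [0.981, 0.195, 0.0, -0.001]
force: [-2.4, 6.8, 4.1]
width: 0.145
grasp_force: 58.0
```

Emit:
move_arm(
  series=[
    [[0.0005,-0.0012,0],[0,0,0]],
    [[0.0005,-0.0012,0],[0,0,0]],
    [[0,0,0],[0,0,0]],
    [[0,0,0],[0,0,0]],
    [[0,0,0],[0,0,0]],
    [[0,0,0],[0,0,0]],
    [[0,0,0],[0,0,0]],
    [[0,0,0],[0,0,0]],
    [[0,0,0],[0,0,0]],
    [[0,0,0],[0,0,0]],
  ],
)

```text
time_s: 4.37
position: [540.4, -16.1, 92.2]
tool_rot: [0.981, 0.195, 0.0, 0.0]
force: [-2.8, 0.9, 6.9]
width: 0.149
grasp_force: 58.2
```

Emit:
move_arm(
  series=[
    [[0,0,-0.002],[0,0,0]],
    [[0,0,-0.004],[0,0,0]],
    [[0,0,-0.006],[0,0,0]],
    [[0,0,-0.008],[0,0,0]],
    [[0,0,-0.012],[0,0,0]],
    [[0,0,-0.016],[0,0,0]],
    [[0,0,-0.02],[0,0,0]],
    [[0,0,-0.02],[0,0,0]],
    [[0,0,-0.02],[0,0,0]],
    [[0,0,-0.012],[0,0,0]],
  ],
)

```text
time_s: 5.2
position: [540.9, -16.2, 214.4]
tool_rot: [0.981, 0.195, 0.002, 0.001]
force: [-0.3, -0.4, 0.2]
width: 0.143
grasp_force: 58.1
```

```bash
python3 - <<'E'
from h import *
s=read_state();p=s['position'];print(p,s['width'],s['time_s'])
import math
q=s['tool_rot'];psi=2*math.atan2(q[1],q[0]);w=np.array([519.5,288])-p[:2]
x=np.array([math.cos(psi),math.sin(psi)]);y=np.array([math.sin(psi),-math.cos(psi)]);print(psi,x@w,y@w)
E
```

```text
[540.90388075 -16.23924885 214.38968732] 0.14308373607774505 5.2
0.392786734478969 96.67806773246897 -289.262852565952
```

Emit:
move_arm(
  series=[
    [[0.002,-0.006,0],[0,0,0]],
    [[0.005,-0.015,0],[0,0,0]],
    [[0.007,-0.021,0],[0,0,0]],
    [[0.007,-0.021,0],[0,0,0]],
    [[0.007,-0.021,0],[0,0,0]],
    [[0.007,-0.021,0],[0,0,0]],
    [[0.007,-0.021,0],[0,0,0]],
    [[0.007,-0.021,0],[0,0,0]],
    [[0.007,-0.021,0],[0,0,0]],
    [[0.007,-0.021,0],[0,0,0]],
  ],
)

```text
time_s: 6.03
position: [525.5, 184.2, 210.8]
tool_rot: [0.981, 0.195, -0.0, -0.0]
force: [0.1, -0.2, -0.0]
width: 0.145
grasp_force: 58.1
```

Emit:
move_arm(
  series=[
    [[0.007,-0.021,0],[0,0,0]],
    [[0.007,-0.021,0],[0,0,0]],
    [[0.007,-0.021,0],[0,0,0]],
    [[0.006,-0.018,0],[0,0,0]],
    [[0.005,-0.014,0],[0,0,0]],
    [[0.002,-0.005,0],[0,0,0]],
    [[0,0,0],[0,0,0]],
    [[0,0,0],[0,0,0]],
    [[0,0,0],[0,0,0]],
    [[0,0,0],[0,0,0]],
  ],
)

```text
time_s: 6.87
position: [519.5, 287.3, 211.3]
tool_rot: [0.981, 0.195, 0.0, 0.0]
force: [0.8, 0.6, -0.4]
width: 0.152
grasp_force: 58.1
```

```bash
python3 - <<'E'
from h import *
s=read_state();p=s['position'];print(p,s['tool_rot'],s['time_s'])
o=np.zeros((600,800,3),np.uint8)
for k,(n,P) in enumerate((('scene',[519,288,100]),('side',[519,288,100]))):
    d=grab(n,n+'2');i=cv2.imread(f'pics/{n}2.png');u,v=proj(d,P)[0].astype(int);u-=40;v-=60
    print(n,u,v); o[:,k*400:k*400+400]=cv2.resize(i[v:v+120,u:u+80],(400,600),interpolation=cv2.INTER_CUBIC)
    print(((proj(d,[[*p[:2],p[2]-84],[519.5,288,85],[519.5,288,0]])-[u,v])*5).round())
cv2.imwrite('pics/c3.png',o)
E
```

```text
[519.4561664  287.28269789 211.33406807] [9.80880856e-01 1.94609209e-01 1.03364654e-05 4.82956284e-05] 6.8667
scene 299 97
[[203. 269.]
 [200. 323.]
 [191. 428.]]
side 235 260
[[202. 269.]
 [203. 320.]
 [207. 409.]]
```

View pics/c3.png

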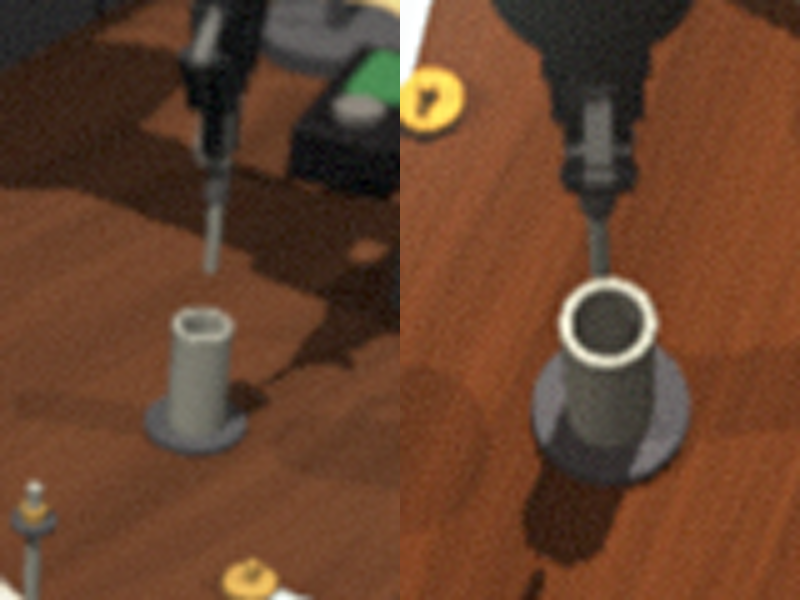

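The blade tip is at c3 (209,271) and (599,275), and the rim centre at (202,324) and (608,323). That puts the tip about 3.5 mm too far in +x, so I'll correct it and lower.

Emit:
move_arm(
  series=[
    [[-0.0032,-0.0013,0],[0,0,0]],
    [[0,0,0.006],[0,0,0]],
    [[0,0,0.012],[0,0,0]],
    [[0,0,0.016],[0,0,0]],
    [[0,0,0.018],[0,0,0]],
    [[0,0,0.018],[0,0,0]],
    [[0,0,0.018],[0,0,0]],
    [[0,0,0.014],[0,0,0]],
    [[0,0,0.008],[0,0,0]],
    [[0,0,0.004],[0,0,0]],
  ],
)

```text
time_s: 7.8
position: [515.3, 287.8, 96.0]
tool_rot: [0.981, 0.195, -0.001, 0.0]
force: [0.2, -1.1, -0.0]
width: 0.145
grasp_force: 58.1
```

Emit:
move_arm(
  series=[
    [[0,0,0.002],[0,0,0]],
    [[0,0,0.001],[0,0,0]],
    [[0,0,0],[0,0,0]],
    [[0,0,0],[0,0,0]],
    [[0,0,0],[0,0,0]],
    [[0,0,0],[0,0,0]],
    [[0,0,0],[0,0,0]],
    [[0,0,0],[0,0,0]],
    [[0,0,0],[0,0,0]],
    [[0,0,0],[0,0,0]],
  ],
)

```text
time_s: 8.63
position: [515.8, 288.1, 94.3]
tool_rot: [0.981, 0.195, -0.0, 0.0]
force: [0.0, 0.9, -1.3]
width: 0.147
grasp_force: 58.1
```

Emit:
move_arm(
  series=[
    [[0,0,0],[0,0,0]],
    [[0,0,0],[0,0,0]],
    [[0,0,0],[0,0,0]],
    [[0,0,0],[0,0,0]],
    [[0,0,0],[0,0,0]],
    [[0,0,0],[0,0,0]],
    [[0,0,0],[0,0,0]],
    [[0,0,0],[0,0,0]],
    [[0,0,0],[0,0,0]],
    [[0,0,0],[0,0,0]],
  ],
  hand=0.05,
)

```text
time_s: 9.47
position: [515.8, 288.1, 94.3]
tool_rot: [0.981, 0.195, 0.0, -0.0]
force: [-0.5, 0.5, 0.4]
width: 0.584
grasp_force: 0.0
```

Emit:
move_arm(
  series=[
    [[0,0,-0.004],[0,0,0]],
    [[0,0,-0.01],[0,0,0]],
    [[0,0,-0.016],[0,0,0]],
    [[0,0,-0.02],[0,0,0]],
    [[0,0,-0.02],[0,0,0]],
    [[0,0,-0.02],[0,0,0]],
    [[0,0,-0.02],[0,0,0]],
    [[0,0,-0.02],[0,0,0]],
    [[0,0,-0.016],[0,0,0]],
    [[0,0,-0.008],[0,0,0]],
  ],
)

```text
time_s: 10.3
position: [516.2, 288.3, 251.6]
tool_rot: [0.981, 0.195, 0.002, -0.0]
force: [-0.2, -0.5, 0.0]
width: 0.587
grasp_force: 0.0
```

```bash
python3 - <<'E'
from h import *
s=read_state();p=s['position'];print(p,s['tool_rot'],s['time_s'])
d=grab('scene','scene3');i=cv2.imread('pics/scene3.png')[90:240,260:380]
cv2.imwrite('pics/c4.png',cv2.resize(i,None,fx=4,fy=4,interpolation=cv2.INTER_CUBIC))
E
```

```text
[516.24585122 288.27802646 251.55610415] [ 9.80764242e-01  1.95184809e-01  2.08058254e-03 -2.51360841e-04] 10.3
```

View pics/c4.png

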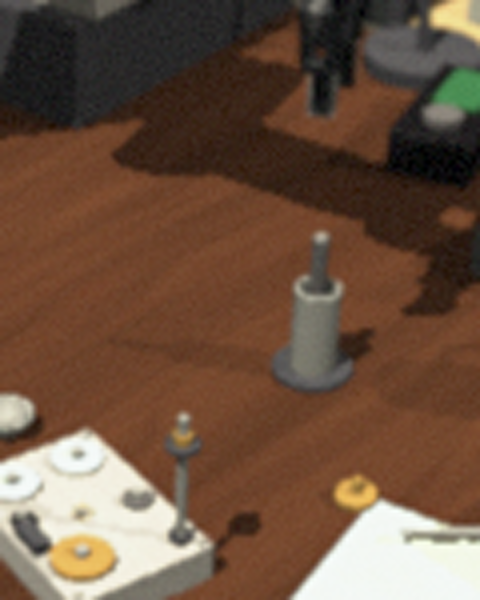

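The driver now stands in the cup: handle top at c4 (320,238), rim at (317,290). Next I'll take an oblique wrist look at the gauge disc to get its height.

Emit:
move_arm(
  series=[
    [[0,0,0],[0,0,0.1]],
    [[0,0,0],[0,0,0.1]],
    [[0,0,0],[0,0,0.1]],
    [[0,0,0],[0,0,0.093]],
    [[0,0.02,0],[0,0,0]],
    [[0,0.036,0],[0,0,0]],
    [[0,0.036,0],[0,0,0]],
    [[0,0.036,0],[0,0,0]],
    [[0,0.036,0],[0,0,0]],
    [[0,0.036,0],[0,0,0]],
  ],
)

```text
time_s: 11.18
position: [515.1, 86.5, 247.8]
tool_rot: [1.0, 0.0, -0.0, -0.0]
force: [0.8, 1.2, -0.4]
width: 0.587
grasp_force: 0.0
```

Emit:
move_arm(
  series=[
    [[0,0.036,0.02],[0,0,0]],
    [[0,0.028,0.03],[0,0,0]],
    [[0,0.01,0.02],[0,0.1,0]],
    [[0,0,0],[0,0.12,0]],
    [[0,0,0],[0,0.12,0]],
    [[0,0,0],[0,0.12,0]],
    [[0,0,0],[0,0.12,0]],
    [[0,0,0],[0,0.12,0]],
    [[0,0,0],[0,0.12,0]],
    [[0,0,0],[0,0.12,0]],
  ],
)

```text
time_s: 12.02
position: [518.0, 23.6, 178.2]
tool_rot: [0.931, 0.009, 0.364, -0.017]
force: [0.2, 1.1, 0.9]
width: 0.588
grasp_force: 0.0
```

Emit:
move_arm(
  series=[
    [[0,0,0],[0,0.06,0]],
    [[0,0,0],[0,0,0]],
    [[0,0,0],[0,0,0]],
    [[0,0,0],[0,0,0]],
    [[0,0,0],[0,0,0]],
    [[0,0,0],[0,0,0]],
    [[0,0,0],[0,0,0]],
    [[0,0,0],[0,0,0]],
    [[0,0,0],[0,0,0]],
    [[0,0,0],[0,0,0]],
  ],
)

```text
time_s: 12.85
position: [519.3, 24.6, 179.1]
tool_rot: [0.924, 0.01, 0.381, -0.019]
force: [0.3, -0.9, -0.8]
width: 0.589
grasp_force: 0.0
```

```bash
python3 - <<'E'
from h import *
s=read_state();p=s['position'];print(p,s['tool_rot'],s['time_s'])
d=grab('wrist','w5');print(d['view'][2,:3],-d['view'][:3,:3].T@d['view'][:3,3]);q=proj(d,[[614,14.5,z] for z in(32,85,120,144)]);print(q)
u,v=q[2].astype(int);u=np.clip(u,75,484);v=np.clip(v,60,350)
i=cv2.imread('pics/w5.png')[v-60:v+70,u-75:u+75];print(u-75,v-60)
cv2.imwrite('pics/c5.png',cv2.resize(i,None,fx=4.5,fy=4.5,interpolation=cv2.INTER_CUBIC))
E
```

```text
[519.3144765   24.59178495 179.05503938] [ 0.92428547  0.0096649   0.38108366 -0.01944747] 12.85
[ 0.43601452  0.04038617 -0.89903298] [476.95106517  18.96123705 338.98518443]
[[293.7 224.8]
 [294.7 201.8]
 [295.6 181.9]
 [296.4 165.2]]
220 121
```

View pics/c5.png

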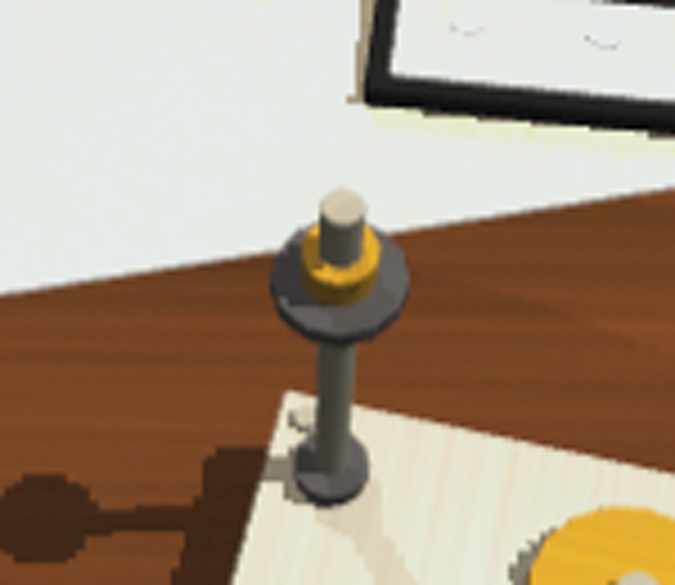

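```bash
python3 - <<'E'
from h import *
from scipy.optimize import fsolve
d=load('w5')
C=lambda P:(proj(d,P)-[220,121]+.5)*4.5-.5
t=np.linspace(0,2*np.pi,120)
def circ(x,y,z,r): return np.c_[x+r*np.cos(t),y+r*np.sin(t),0*t+z]
def ext(P):q=C(P);return q[:,0].min().round(),q[:,0].max().round(),q[:,1].min().round(),q[:,1].max().round()
sol=fsolve(lambda a:C([[a[0],a[1],144]])[0]-[343,204],[614,14],epsfcn=1e-2);x,y=sol;print(sol, C([[x,y,32]]))
for h in range(108,126,2): print(h,'disc',ext(np.r_[circ(x,y,h+2.5,13),circ(x,y,h-2.5,13)]),'nutbase',ext(circ(x,y,h+2.5,7)),'nuttop',ext(circ(x,y,h+10.5,7)))
i=cv2.imread('pics/w5.png');
hsv=cv2.cvtColor(i,cv2.COLOR_BGR2HSV)
col=i[121:,220+75];print([(v,tuple(int(z) for z in i[v,295])) for v in range(160,202)])
print([(u,tuple(int(z) for z in i[183,u])) for u in list(range(278,284))+list(range(308,314))])
E
```

```text
[613.36663499  14.94674279] [[331.15 471.1 ]]
108 disc (np.float64(271.0), np.float64(406.0), np.float64(248.0), np.float64(377.0)) nutbase (np.float64(302.0), np.float64(375.0), np.float64(274.0), np.float64(337.0)) nuttop (np.float64(302.0), np.float64(377.0), np.float64(252.0), np.float64(315.0))
110 disc (np.float64(270.0), np.float64(407.0), np.float64(242.0), np.float64(372.0)) nutbase (np.float64(302.0), np.float64(376.0), np.float64(269.0), np.float64(332.0)) nuttop (np.float64(302.0), np.float64(378.0), np.float64(246.0), np.float64(310.0))
112 disc (np.float64(270.0), np.float64(408.0), np.float64(237.0), np.float64(367.0)) nutbase (np.float64(302.0), np.float64(376.0), np.float64(263.0), np.float64(326.0)) nuttop (np.float64(302.0), np.float64(378.0), np.float64(240.0), np.float64(304.0))
114 disc (np.float64(270.0), np.float64(409.0), np.float64(231.0), np.float64(362.0)) nutbase (np.float64(302.0), np.float64(377.0), np.float64(257.0), np.float64(321.0)) nuttop (np.float64(302.0), np.float64(378.0), np.float64(234.0), np.float64(299.0))
116 disc (np.float64(270.0), np.fl
[... 1858 characters left out ...]
25, 58, 76)), (188, (26, 59, 77)), (189, (73, 79, 86)), (190, (84, 85, 90)), (191, (84, 85, 90)), (192, (84, 84, 89)), (193, (83, 84, 88)), (194, (84, 87, 91)), (195, (62, 65, 68)), (196, (41, 40, 43)), (197, (34, 33, 35)), (198, (47, 53, 54)), (199, (54, 61, 62)), (200, (60, 66, 70)), (201, (61, 68, 71))]
[(278, (33, 63, 108)), (279, (38, 63, 103)), (280, (52, 55, 61)), (281, (55, 56, 59)), (282, (55, 56, 59)), (283, (55, 56, 59)), (308, (94, 97, 102)), (309, (95, 96, 102)), (310, (89, 92, 101)), (311, (32, 62, 105)), (312, (33, 62, 105)), (313, (33, 63, 106))]<stdin>:8: RuntimeWarning: The iteration is not making good progress, as measured by the 
 improvement from the last ten iterations.
```

Disc mid-height comes out at about 120 mm: nut base edge at row 188.5 and disc lower edge at row 197.7 of the wrist image. Now on to the loupe.

```bash
cat >>h.py <<'E'
from scipy.spatial.transform import Rotation as Ro
def rel(P,psi):
    s=read_state();R=Ro.from_quat(s['tool_rot']);T=Ro.from_euler('z',psi)*Ro.from_euler('x',np.pi)
    return (T.inv().apply(np.array(P)-s['position'])).round(1),(R.inv()*T).as_rotvec().round(4)
E
python3 -c "
from h import *
print(rel([523,-302,160],-.043))"
```

```text
(array([ 17.7, 326.1,  19. ]), array([-0.0568, -0.781 ,  0.0606]))
```

Emit:
move_arm(
  series=[
    [[0,0,0],[-0.0071,-0.0976,0.0076]],
    [[0,0,0],[-0.0071,-0.0976,0.0076]],
    [[0,0,0],[-0.0071,-0.0976,0.0076]],
    [[0,0,0],[-0.0071,-0.0976,0.0076]],
    [[0,0,0],[-0.0071,-0.0976,0.0076]],
    [[0,0,0],[-0.0071,-0.0976,0.0076]],
    [[0,0,0],[-0.0071,-0.0976,0.0076]],
    [[0,0,0],[-0.0071,-0.0976,0.0076]],
    [[0.001,0.016,0],[0,0,0]],
    [[0.002,0.03,0],[0,0,0]],
  ],
)

```text
time_s: 13.73
position: [524.2, -13.6, 178.3]
tool_rot: [0.997, -0.005, 0.076, -0.014]
force: [1.0, 0.9, 0.3]
width: 0.582
grasp_force: 0.0
```

Emit:
move_arm(
  series=[
    [[0.002,0.035,0],[0,0,0]],
    [[0.002,0.035,0],[0,0,0]],
    [[0.002,0.035,0],[0,0,0]],
    [[0.002,0.035,0],[0,0,0]],
    [[0.002,0.035,0.004],[0,0,0]],
    [[0.002,0.035,0.005],[0,0,0]],
    [[0.002,0.035,0.005],[0,0,0]],
    [[0.002,0.025,0.005],[0,0,0]],
    [[0,0.01,0],[0,0,0]],
    [[0,0,0],[0,0,0]],
  ],
)

```text
time_s: 14.57
position: [539.0, -296.2, 153.4]
tool_rot: [0.997, -0.008, 0.076, -0.014]
force: [0.0, 0.4, -0.1]
width: 0.584
grasp_force: 0.0
```

Emit:
move_arm(
  series=[
    [[0,0,0],[0,0,0]],
    [[0,0,0],[0,0,0]],
    [[0,0,0],[0,0,0]],
    [[0,0,0],[0,0,0]],
    [[0,0,0],[0,0,0]],
    [[0,0,0],[0,0,0]],
    [[0,0,0],[0,0,0]],
    [[0,0,0],[0,0,0]],
    [[0,0,0],[0,0,0]],
    [[0,0,0],[0,0,0]],
  ],
)

```text
time_s: 15.4
position: [539.5, -294.5, 154.1]
tool_rot: [0.997, -0.006, 0.076, -0.014]
force: [0.0, -0.8, 0.8]
width: 0.586
grasp_force: 0.0
```

```bash
python3 - <<'E'
from h import *
s=read_state();print(s['position'],s['tool_rot'],s['time_s'])
d=grab('wrist','w6');i=cv2.imread('pics/w6.png');cv2.imwrite('pics/w6b.png',cv2.resize(i,(800,600),interpolation=cv2.INTER_CUBIC))
print(proj(d,[[578,-304,14],[466,-299,20],[523,-302,20]])*800/560, rel([523,-302,160],-.043))
E
```

```text
[ 539.46055672 -294.5448279   154.14102238] [ 0.99699466 -0.00634452  0.07597208 -0.01377085] 15.4
[[416.42857143 260.14285714]
 [410.         421.28571429]
 [413.85714286 342.28571429]] (array([-16.1,   8.1,  -5.8]), array([-0.0308, -0.1515,  0.0302]))
```

View pics/w6b.png

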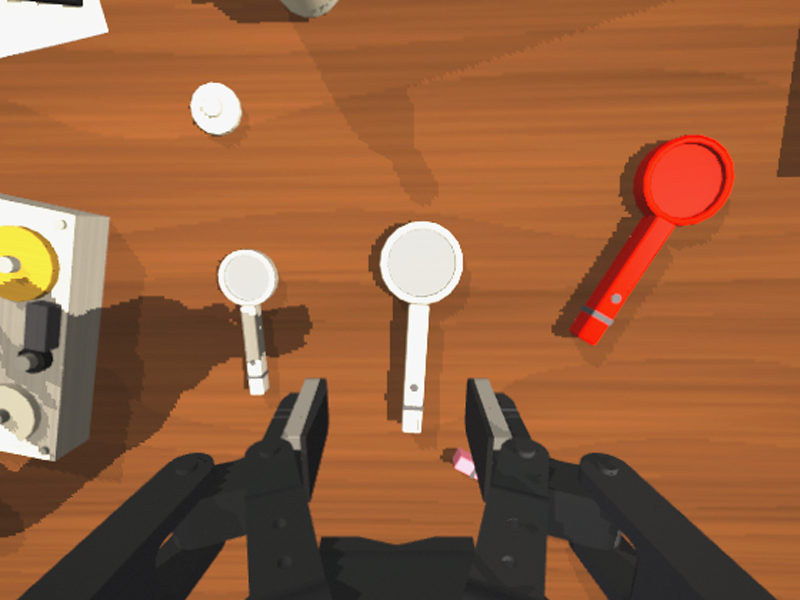

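```bash
python3 - <<'E'
from h import *
d=load('w6');k=.7
a=lambda u,v,z:atz(d,(u*k-.15,v*k-.15),z)
L=a(421,262,14);A=a(419.5,310,20);B=a(412.5,415,20);print(L,A,B,a(411.5,430,20),a(463,462,8))
v=A-B;psi=np.arctan2(v[1],v[0]);print(psi,np.arctan2(*(L-B)[1::-1]))
E
```

```text
[ 576.9 -306.9   14. ] [ 545.3 -305.7   20. ] [ 470.9 -300.7   20. ] [ 459.7 -299.9   20. ] [ 428.8 -337.8    8. ]
-0.06710340012078761 -0.05842400102676181
```

```bash
python3 -c "
from h import *
print(rel([522.4,-303.2,60],-.06))"
```

```text
(array([-16.5,   9.7,  94.2]), array([-0.0321, -0.1512,  0.0472]))
```

Emit:
move_arm(
  series=[
    [[0,0,0],[-0.008,-0.0378,0.0118]],
    [[0,0,0],[-0.008,-0.0378,0.0118]],
    [[0,0,0],[-0.008,-0.0378,0.0118]],
    [[0,0,0],[-0.008,-0.0378,0.0118]],
    [[-0.0055,0.0032,0.014],[0,0,0]],
    [[-0.0055,0.0032,0.02],[0,0,0]],
    [[-0.0055,0.0033,0.02],[0,0,0]],
    [[0,0,0.02],[0,0,0]],
    [[0,0,0.014],[0,0,0]],
    [[0,0,0.006],[0,0,0]],
  ],
)

```text
time_s: 16.28
position: [521.6, -302.7, 58.0]
tool_rot: [1.0, -0.03, -0.001, -0.001]
force: [-0.6, 1.3, -0.4]
width: 0.59
grasp_force: 0.0
```

Emit:
move_arm(
  series=[
    [[0,0,0],[0,0,0]],
    [[0,0,0],[0,0,0]],
    [[0,0,0],[0,0,0]],
    [[0,0,0],[0,0,0]],
    [[0,0,0],[0,0,0]],
    [[0,0,0],[0,0,0]],
    [[0,0,0],[0,0,0]],
    [[0,0,0],[0,0,0]],
    [[0,0,0],[0,0,0]],
    [[0,0,0],[0,0,0]],
  ],
)

```text
time_s: 17.12
position: [522.4, -303.2, 60.2]
tool_rot: [1.0, -0.03, 0.0, -0.0]
force: [-0.3, -0.3, -0.5]
width: 0.584
grasp_force: 0.0
```

```bash
python3 -c "
from h import *
print(read_state()['position'],rel([522.4,-303.2,4],-.06))"
```

```text
[ 522.44648837 -303.21614424   60.17331402] (array([-0. , -0. , 56.2]), array([-0.0001, -0.0001,  0.    ]))
```

Emit:
move_arm(
  series=[
    [[0,0,0.006],[0,0,0]],
    [[0,0,0.01],[0,0,0]],
    [[0,0,0.012],[0,0,0]],
    [[0,0,0.012],[0,0,0]],
    [[0,0,0.008],[0,0,0]],
    [[0,0,0.005],[0,0,0]],
    [[0,0,0.003],[0,0,0]],
    [[0,0,0.001],[0,0,0]],
    [[0,0,0],[0,0,0]],
    [[0,0,0],[0,0,0]],
  ],
)

```text
time_s: 17.95
position: [522.7, -303.4, 3.6]
tool_rot: [1.0, -0.03, 0.0, 0.0]
force: [0.7, -0.8, -0.8]
width: 0.589
grasp_force: 0.0
```

Emit:
move_arm(
  series=[
    [[0,0,0],[0,0,0]],
    [[0,0,0],[0,0,0]],
    [[0,0,0],[0,0,0]],
    [[0,0,0],[0,0,0]],
    [[0,0,0],[0,0,0]],
    [[0,0,0],[0,0,0]],
    [[0,0,0],[0,0,0]],
    [[0,0,0],[0,0,0]],
    [[0,0,0],[0,0,0]],
    [[0,0,0],[0,0,0]],
  ],
  hand=0.0,
)

```text
time_s: 18.78
position: [522.7, -303.4, 3.7]
tool_rot: [1.0, -0.03, 0.0, 0.0]
force: [-0.4, 0.8, 5.2]
width: 0.145
grasp_force: 60.4
```

Emit:
move_arm(
  series=[
    [[0,0,-0.003],[0,0,0]],
    [[0,0,-0.006],[0,0,0]],
    [[0,0,-0.012],[0,0,0]],
    [[0,0,-0.016],[0,0,0]],
    [[0,0,-0.018],[0,0,0]],
    [[0,0,-0.018],[0,0,0]],
    [[0,0,-0.016],[0,0,0]],
    [[0,0,-0.014],[0,0,0]],
    [[0,0,-0.008],[0,0,0]],
    [[0,0,-0.004],[0,0,0]],
  ],
)

```text
time_s: 19.62
position: [522.8, -303.5, 119.9]
tool_rot: [1.0, -0.03, 0.001, 0.001]
force: [0.2, -0.4, -1.7]
width: 0.147
grasp_force: 59.6
```

```bash
python3 - <<'E'
from h import *
s=read_state();p=s['position'];print(p,s['width'],s['moment'],s['force'])
d=grab('scene','sc7');i=cv2.imread('pics/sc7.png')
L=[577.6,-306.7,p[2]+3.3];u,v=proj(d,L)[0].astype(int);print(u,v)
d2=grab('side','sd7');i2=cv2.imread('pics/sd7.png');u2,v2=proj(d2,L)[0].astype(int)
P=lambda i,u,v:cv2.resize(i[v-50:v+50,u-50:u+50],(400,400),interpolation=cv2.INTER_CUBIC)
cv2.imwrite('pics/c7.png',np.hstack([P(i,u,v),P(i2,u2,v2)]))
print((proj(d,L)[0]-[u-50,v-50])*4,(proj(d2,L)[0]-[u2-50,v2-50])*4)
print(rel([522.7-37.1,-303.4+291.7,116.7],-.06))
E
```

```text
[ 522.77230176 -303.46663202  119.92154104] 0.1469579857535687 [ 0.00293825  0.00600312 -0.00876411] [ 0.18610367 -0.36714041 -1.68608135]
205 250
[201.2 202. ] [202.  202.4]
(array([ -54.3, -288.8,    2. ]), array([ 0.0004, -0.0007,  0.0001]))
```

View pics/c7.png

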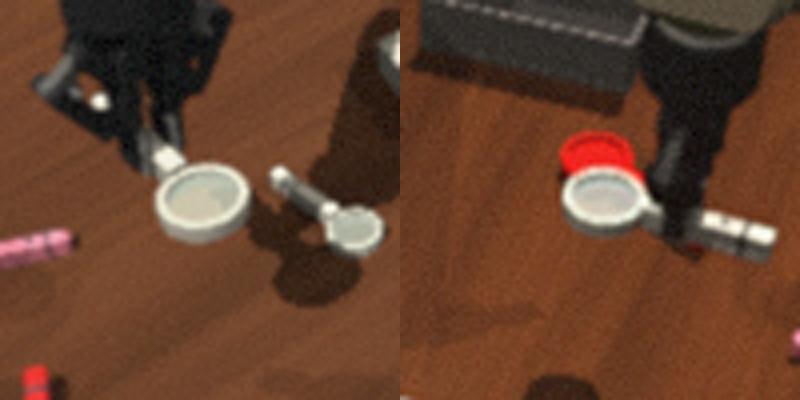

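In c7 the lens is held level and where predicted: (203,202) in the scene half and (604,201) in the side half. Carrying it to the bearing.

Emit:
move_arm(
  series=[
    [[-0.001,-0.005,0],[0,0,0]],
    [[-0.002,-0.012,0],[0,0,0]],
    [[-0.0035,-0.0185,0],[0,0,0]],
    [[-0.0035,-0.0185,0],[0,0,0]],
    [[-0.0035,-0.0185,0],[0,0,0]],
    [[-0.0035,-0.0185,0],[0,0,0]],
    [[-0.0035,-0.0185,0],[0,0,0]],
    [[-0.0035,-0.0185,0],[0,0,0]],
    [[-0.0035,-0.0185,0],[0,0,0]],
    [[-0.0035,-0.0185,0],[0,0,0]],
  ],
)

```text
time_s: 20.55
position: [500.5, -134.6, 117.5]
tool_rot: [1.0, -0.03, -0.001, -0.0]
force: [-0.5, 0.4, -1.7]
width: 0.146
grasp_force: 59.6
```

Emit:
move_arm(
  series=[
    [[-0.0035,-0.0185,0],[0,0,0]],
    [[-0.0035,-0.0185,0],[0,0,0]],
    [[-0.0035,-0.0185,0],[0,0,0]],
    [[-0.0035,-0.0185,0],[0,0,0]],
    [[-0.0035,-0.018,0],[0,0,0]],
    [[-0.003,-0.015,0],[0,0,0]],
    [[-0.002,-0.011,0],[0,0,0]],
    [[-0.0008,-0.0058,0],[0,0,0]],
    [[0,0,0],[0,0,0]],
    [[0,0,0],[0,0,0]],
  ],
)

```text
time_s: 21.38
position: [485.5, -11.8, 118.1]
tool_rot: [1.0, -0.03, -0.0, 0.0]
force: [-0.2, -0.7, -0.9]
width: 0.15
grasp_force: 59.6
```

Emit:
move_arm(
  series=[
    [[0,0,0],[0,0,0]],
    [[0,0,0],[0,0,0]],
    [[0,0,0],[0,0,0]],
    [[0,0,0],[0,0,0]],
    [[0,0,0],[0,0,0]],
    [[0,0,0],[0,0,0]],
    [[0,0,0],[0,0,0]],
    [[0,0,0],[0,0,0]],
    [[0,0,0],[0,0,0]],
    [[0,0,0],[0,0,0]],
  ],
)

```text
time_s: 22.22
position: [485.5, -11.7, 118.2]
tool_rot: [1.0, -0.03, 0.0, -0.0]
force: [0.1, -0.8, -1.7]
width: 0.145
grasp_force: 59.6
```

```bash
python3 - <<'E'
from h import *
s=read_state();p=s['position'];print(p,s['tool_rot'],s['width'],s['time_s'],rel([485.6,-11.7,116.7],-.06))
for n in('scene','side'):
    d=grab(n,n+'8');i=d['pixels'].astype(int)
    L=p+[54.9,-3.3,3.3]
    t=np.linspace(0,6.28,60)
    # predicted frame outline bbox vs bright mask bbox
    q=proj(d,np.r_[[[L[0]+28*np.cos(a),L[1]+28*np.sin(a),L[2]+z] for a in t for z in(-7,7)]])
    print(n,q.min(0),q.max(0),'disc',proj(d,[613.4,15,120]))
E
```

```text
[485.54348674 -11.68450715 118.19119132] [ 9.99551361e-01 -2.99511986e-02  3.72128736e-05 -2.53795653e-05] 0.1452455728205888 22.2167 (array([0.1, 0. , 1.5]), array([-0.0001, -0.0001,  0.0001]))
scene [269.3 186.4] [288.8 201.8] disc [[304.8 200.5]]
side [301.3 194.4] [325.  216.2] disc [[280.1 206.5]]
```

```bash
python3 - <<'E'
from h import *
def ring(f,k):
    d=load(f);u,v=proj(d,[541,-15,32])[0];u0,v0=int(u),int(v)
    i=d['pixels'][v0-k:v0+k+1,u0-k:u0+k+1]
    h=cv2.cvtColor(np.ascontiguousarray(i),cv2.COLOR_RGB2HSV)
    m=(h[:,:,1]>75)&(h[:,:,0]>10)&(h[:,:,0]<32)
    y,x=np.nonzero(m)
    print(f,(u,v),m.sum(), np.ptp(x) if len(x) else 0,np.ptp(y) if len(y) else 0)
    if len(x): 
        c=((x.min()+x.max())/2+u0-k,(y.min()+y.max())/2+v0-k);print(c,atz(d,c,32),'mean',atz(d,(x.mean()+u0-k,y.mean()+v0-k),32))
    for r in h[:,:,1]: print(*['%3d'%z for z in r])
ring('scene3',6);ring('w5',13)
E
```

```text
scene3 (np.float64(279.7), np.float64(218.0)) 9 8 0
(np.float64(280.0), np.float64(224.0)) [561.3 -33.9  32. ] mean [561.3 -33.9  32. ]
 18  19  17  18  18  17  17  16  17  15  18  16  20
 18  18  18  17  16  16  15  17  18  16  17  17  18
 16  17  18  17  18  16  15  20  17  15  18  16  17
 17  16  17  17  19  19  22  33  24  18  17  16  16
 18  16  18  17  19  33  44  60  53  33  21  16  16
 18  17  16  16  22  44  47  47  48  50  36  18  16
 19  19  18  19  35  54  49  47  47  55  40  16  15
 24  24  23  24  33  44  59  67  51  42  19  14  15
 20  24  23  25  24  29  34  45  35  28  21  16  15
 18  20  18  19  17  17  15  17  21  21  21  18  19
 15  16  17  16  15  17  20  19  19  18  18  15  15
 16  17  18  22  32  44  63  69  63  50  39  25  17
 18  26  59  78  98 118 130 131 129 118 110  86  60
w5 (np.float64(323.0), np.float64(293.0)) 45 14 19
(np.float64(319.0), np.float64(294.5)) [539.4 -11.   32. ] mean [538.9 -10.2  32. ]
 19  21  21  21  20  20  17  15  19  20  20  22  41  40  41  43  38   0  11  41  43  22   0  13  26  30  34
 20  20  21  20  20  20  17  16  19  20  20  
[... 2062 characters left out ...]
  37  34   0  23   0  11  21  23  23  31  21  11  21
 21  19  19  18  22 170 180  74  24  24  28  34  37  34  24  25  35  29  24  21   0  11  10  23  21  10  11
 22  20  19  19  22 102 122  39  25  59  69  40  24  42  76  56  30  22  10  11  31  55  11  20  11  32  20
 22  20  18  19  21  37  50  22  29 142 159  78  24  79 195 139  81  20  22  33  11  12  11  11  11  11  10
 21  20  19  18  20  21  22  22  27 137 157  75  22  47 165 134  59  10  24  11  20   0  32  22  33  23  22
 21  20  19  19  19  21  22  21  24  47  57  40  30  19  52  51  31  22  23  21  21  12  20  32  11  21  22
 20  20  20  20  20  21  21  22  21  20  20  23  29  16  19  20  22  22  31  39  23  21  10  33  31  35  44
```

Emit:
move_arm(
  series=[
    [[0,0,0.0005],[0,0,0]],
    [[0,0,0.0005],[0,0,0]],
    [[0,0,0.0005],[0,0,0]],
    [[0,0,0],[0,0,0]],
    [[0,0,0],[0,0,0]],
    [[0,0,0],[0,0,0]],
    [[0,0,0],[0,0,0]],
    [[0,0,0],[0,0,0]],
    [[0,0,0],[0,0,0]],
    [[0,0,0],[0,0,0]],
  ],
)

```text
time_s: 23.15
position: [485.6, -11.7, 116.7]
tool_rot: [1.0, -0.03, 0.0, -0.0]
force: [-0.3, 0.2, -0.8]
width: 0.147
grasp_force: 59.6
```

```bash
python3 -c "
from h import *
s=read_state();print(s['position'],s['qd'].round(3),s['grasp_force']);print(bot.job_done())"
```

```text
[485.55615015 -11.67628943 116.70118942] [0.    0.    0.    0.001 0.    0.   ] 59.62164044380188
the job is handed in; nothing more can be done
None
```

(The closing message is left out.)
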